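Kit an amplifier's power-supply parts from the capacitor rack

TASK

Make up the parts kit for one amplifier. First lift the retaining bar up out of the rack's two open brackets and lay it lengthwise on the green mat, wholly on it; only then fill the divided tray: stand one tall capacitor upright in each of the three square compartments and set the long heat sink, fins up, in the long compartment, putting each part down rather than dropping it. Leave the short capacitor and the short heat sink where they are.

Things in the scene. Friction and masses are not known exactly. Their poses are not given: they have to be found in the camera images.
- rack: aluminium capacitor rack, fixed, 56 x 208 mm; origin on the bench under its centre, y along it. Two floorless cells (44 mm square, rims 12 mm high) at y = -46, +46 mm each hold a capacitor, tall or short, standing on the bench. End brackets at y = -99, +99 mm (10 mm thick, 44 mm wide, 82 mm high) have slots 20 mm wide in x, open on top, their floors 64 mm above the bench
- bar: retaining bar, steel, 14 mm wide (x), 12 mm high, 230 mm long (y), 220 g, with a black grip block in the middle: 14 mm wide (x), 40 mm long (y), 12 to 32 mm above the bar's underside. Origin: centre of its underside, z up. Starts loose in the slots of the rack's brackets, 4 mm above the tall capacitors; clears the slots when raised 18 mm
- mat: thin green bench mat, fixed, 130 x 280 mm, long side along its y axis, its surface 2 mm above the bench; origin at bench level under its centre
- tray: low white divided kit tray, fixed, 136 (x) x 202 mm (y), floor 4 mm thick, walls 4 mm thick with tops 18 mm above the bench; origin on the bench under its centre. Three square compartments, 62 mm inside, centred at x = -33 mm, y = -66, 0, +66 mm; one long compartment, 62 x 194 mm inside, centred at x = +33 mm, y = 0
- cap1: tall can capacitor, one of three alike: upright black cylinder with a silver top disc, 35 mm diameter, 60 mm high, 85 g; origin at the centre of its underside, z up
- cap2: tall can capacitor, one of three alike: upright black cylinder with a silver top disc, 35 mm diameter, 60 mm high, 85 g; origin at the centre of its underside, z up
- cap3: tall can capacitor, one of three alike: upright black cylinder with a silver top disc, 35 mm diameter, 60 mm high, 85 g; origin at the centre of its underside, z up
- cap_short: the short capacitor, a look-alike to leave alone: same black can with silver top, but 28 mm diameter and 38 mm high; origin at the centre of its underside. It may stand in a rack cell or on the bench
- sink_long: the long heat sink: plain aluminium extrusion, 30 mm wide (x), 90 mm long (y), 45 mm high, a 10 mm base with five upright fins running along y, the outer two flush with the base's sides; 160 g; origin at the centre of its underside, z up. It stands on the bench
- sink_short: the short heat sink, a look-alike to leave alone: same 30 x 45 mm section but 55 mm long (y); origin at the centre of its underside
Mind the look-alikes: they are no part of the job. What is shaped like the cap3 but blue is not meant. What is shaped like the cap1 but purple is not meant.

How it is judged:
By the outcome, as a careful person would: the job done as asked, in the order asked, and still so for the second after the job is handed in, with the robot touching nothing.
It also fails if it takes over 104 s, if anything falls off the work surface, if the arm or the gripper's body presses on something with over 40 N, if the wrist force passes 120 N, or if a joint passes its speed limit or range.

ROBOT

A 6-joint arm with a two-finger parallel gripper is mounted at the origin on the work surface. World frame = base frame: x ahead of the robot, y to its left, z up, the work surface at z = 0. Lengths are in m, angles in degrees, forces in N, time in s.
With the tool pointing down it reaches from about 0.375 to 0.9 m from the base axis. Payload 3.1 kg.
Tool frame: the origin (TCP) lies on the centre line of the jaws, within the pads' length; the fingertips stand 8 mm ahead of it and the grasp point (between the pads) lies 11 mm behind it; z points along the fingers, y is the line along which they close (so a half turn about z gives the same grasp; the last joint's range is limited). The gripper opens to 87 mm and grips with 3 to 60 N. Pads are 19 mm wide; open, the fingers measure 117 mm over their backs; the gripper's body (75 mm by 190 mm) begins 51 mm behind the grasp point.
Start: joints at [53.085, 30.224, 82.088, -0, 67.689, -10.227], TCP at [0.281, 0.558, 0.231] pointing down, gripper open.
Joint ranges: [-176.69, 176.69], [-43.24, 126.21], [12.49, 139.97], [-82, 262], [0, 151.66], [-163.58, 163.58]. Speed limits (degrees/s): [159.86, 159.86, 180, 180, 180, 180].

INTERFACE

Orientations are given as a 3x3 rotation matrix whose columns are the frame's x, y, z axes.
In Python, from rig import * gives the robot as it stands.
- The arm moves only by the tool step_arm, never from a script. Its argument "targets" is a list of rows, each a list of 5 numbers: the opening, from -1 (shut) to 1 (fully open), then the shift along the world's x, y, z normalised to -1 to 1, where 1 is 0.25 m, then the turn about the world's z normalised to -1 to 1, where 1 is 180 degrees. In form: [[fingers, x, y, z, turn], ...]. A call has 1 to 20 rows; each row is the pose to reach, as a shift and turn from the pose commanded when the call began, turning the shorter way round; what a row does not reach only later rows make up. A row lasts 1/10 s, in which the tool goes at most 50 mm and 8.59 degrees, less where a joint would pass 70% of its speed; a pose out of reach is approached as far as the arm can. A call with a number of a shift or a turn outside -1 to 1 is refused whole. A call with a gripper value outside its range is refused whole. The fingers move at their own pace and stop on an object; the grip force is fixed at half the most. Time passes only in rows, so rows that repeat a pose let the fingers close. It gives the time, the measured TCP pose, the force, the opening and the grip force at its end, in the units of the state.
- read_state(): the state, without advancing time (a new reading comes with each control period).
- capture(name): name is "side" or "top" or "wrist"; returns a dict with "color" (420x560x3 uint8, red, green, blue), "mtx" (3x3 intrinsics, pixels), "k1" (the pictures are not rectified: a ray, as slopes to the right and down, at radius r is drawn at 1 + k1 r^2 times it, then the intrinsics apply), "pose" (4x4, takes a point from camera to world coordinates). Camera axes: x right, y down, z forward; pixel columns grow to the right and rows downward; lengths in m; the calibration is good to about 2 mm. A picture is of the moment at which its call begins. There is no depth.
- hand_in(): hands the job in; it is judged then, once.
The state is a dict: "time_s": time; "joint_positions": joint angles; "qvel": joint speeds; "tau": joint torques, N m; "position": TCP position; "tcp_rot": TCP orientation; "force": force on the tool from outside, world axes, zero at the start; "moment": the same for the moment, N m; "opening": opening from 0.0 (shut) to 1.0 (fully open); "grasp_force": force on a finger pad.
Only numpy, scipy, OpenCV 4.12 (cv2) and the standard library are available. Lean on these libraries where they do the work, as an engineer would, in place of code of your own. Each camera call takes 0.05 s, during which the arm holds its last target. There are 200 camera calls.

## Working session

There is one attempt and no reset: what is moved stays moved. The work goes in short steps, Python scripts to look and compute and a tool call to move; the robot and the scene stay as the last step left them, time stands still between calls to the robot, and variables do not carry over. Pictures are saved under pics/ and viewed, at most 14 in all, crops included, and the job is handed in when it is done.

Besides the shell and the picture viewer there is one more tool, called after "Call:" as a command line: name --pt "numbers of a row" for each row, then --argument value for the rest. step_arm: Moves the arm, as the interface text tells. Scaled input: -1 to 1 covers 0.25 m each way for a shift and 180 degrees each way for a turn. Its arguments: {"type":"object","properties":{"targets":{"type":"array","items":{"type":"array","items":{"type":"number"}}}},"required":["targets"]}

```bash
mkdir -p pics; ls; cat > h.py <<'E'
from rig import *
import numpy as np, cv2
def snap(n,f):
    c=capture(n); np.savez('pics/'+f+'.npz',**{k:c[k] for k in('color','mtx','k1','pose')})
    cv2.imwrite('pics/'+f+'.png',c['color'][:,:,::-1]); return c
def load(f): return dict(np.load('pics/'+f+'.npz'))
def ray(c,uv):
    K=np.array(c['mtx']);k=float(c['k1'])
    p=cv2.undistortPoints(np.array([[uv]],float),K,np.array([k,0,0,0,0.]))[0,0]
    P=np.array(c['pose']);d=P[:3,:3]@np.array([p[0],p[1],1]);return P[:3,3],d/np.linalg.norm(d)
def onz(c,uv,z):
    o,d=ray(c,uv);return o+d*(z-o[2])/d[2]
def cross(c1,u1,c2,u2):
    o1,d1=ray(c1,u1);o2,d2=ray(c2,u2)
    t=np.linalg.lstsq(np.stack([d1,-d2],1),o2-o1,rcond=None)[0]
    a,b=o1+d1*t[0],o2+d2*t[1];return (a+b)/2,np.linalg.norm(a-b)
def proj(c,X):
    P=np.array(c['pose']);q=P[:3,:3].T@(np.array(X,float)-P[:3,3])
    return cv2.projectPoints(q.reshape(1,3),np.zeros(3),np.zeros(3),np.array(c['mtx']),np.array([float(c['k1']),0,0,0,0]))[0].ravel()
E
python3 - <<'E'
from h import *
for n in('side','top','wrist'):
    c=snap(n,n+'0');print(n,np.round(c['pose'],3).tolist(),np.round(c['mtx'],1).tolist(),c['k1'])
a=[cv2.imread(f'pics/{n}0.png') for n in('side','top')]
print(read_state()['time_s'],read_state()['tcp_rot'])
E
```

```text
pics
side [[0.844, -0.269, 0.465, 0.144], [-0.537, -0.441, 0.719, -0.586], [0.011, -0.856, -0.516, 0.496], [0.0, 0.0, 0.0, 1.0]] [[413.8, 0.0, 272.9], [0.0, 413.8, 209.1], [0.0, 0.0, 1.0]] -0.09404114610613827
top [[0.009, -0.986, 0.166, 0.377], [-1.0, -0.004, 0.031, -0.006], [-0.03, -0.166, -0.986, 0.846], [0.0, 0.0, 0.0, 1.0]] [[404.8, 0.0, 280.3], [0.0, 404.8, 202.9], [0.0, 0.0, 1.0]] -0.09280172240797203
wrist [[0.45, 0.86, 0.241, 0.214], [0.893, -0.432, -0.123, 0.591], [-0.002, 0.271, -0.963, 0.384], [0.0, 0.0, 0.0, 1.0]] [[299.6, 0.0, 281.5], [0.0, 299.6, 208.4], [0.0, 0.0, 1.0]] -0.005824810237706007
0.15 [[-8.93470726e-01  4.49120324e-01 -9.97966283e-04]
 [ 4.49121344e-01  8.93469739e-01 -1.35792772e-03]
 [ 2.81779736e-04 -1.66147663e-03 -9.99998580e-01]]
```

View pics/top0.png

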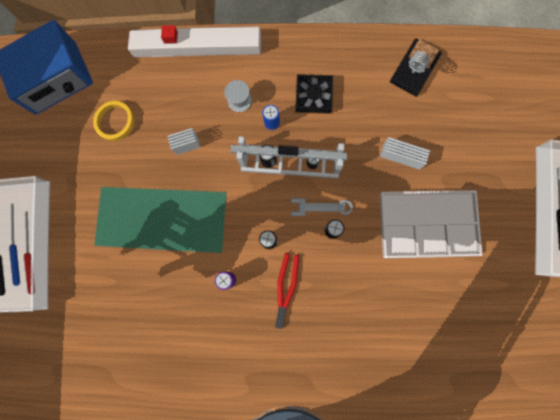

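View pics/side0.png

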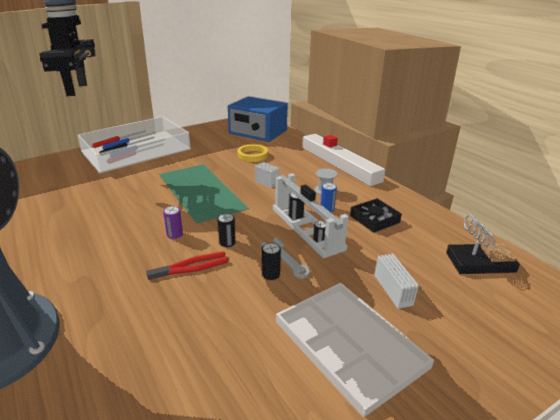

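The top view shows the rack at about (290,158), with the bar's grip at (288,151). The free black caps are at (268,240) and (334,228), and the mat is at (160,220). The tray is at (432,224), the long sink at (405,152) and the short sink at (184,141). In the side view the far rack cell holds a taller can (296,207) and the near cell a shorter one (319,231). I'll enlarge to pick pixels.

```bash
python3 - <<'E'
import cv2
t=cv2.imread('pics/top0.png');s=cv2.imread('pics/side0.png')
def crop(im,x,y,w,h,f,n):
    o=cv2.resize(im[y:y+h,x:x+w],None,fx=f,fy=f,interpolation=cv2.INTER_CUBIC)
    for u in range((x//20+1)*20,x+w,20):
        cv2.line(o,(int((u-x)*f),0),(int((u-x)*f),6),(0,255,255),1);cv2.putText(o,str(u),(int((u-x)*f)-10,16),0,.35,(0,255,255),1)
    for v in range((y//20+1)*20,y+h,20):
        cv2.line(o,(0,int((v-y)*f)),(6,int((v-y)*f)),(0,255,255),1);cv2.putText(o,str(v),(8,int((v-y)*f)+4),0,.35,(0,255,255),1)
    cv2.imwrite('pics/'+n+'.png',o)
crop(t,225,130,265,135,3,'ct')
crop(s,150,160,280,210,2.8,'cs')
E
```

```text
(no output)
```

View pics/ct.png

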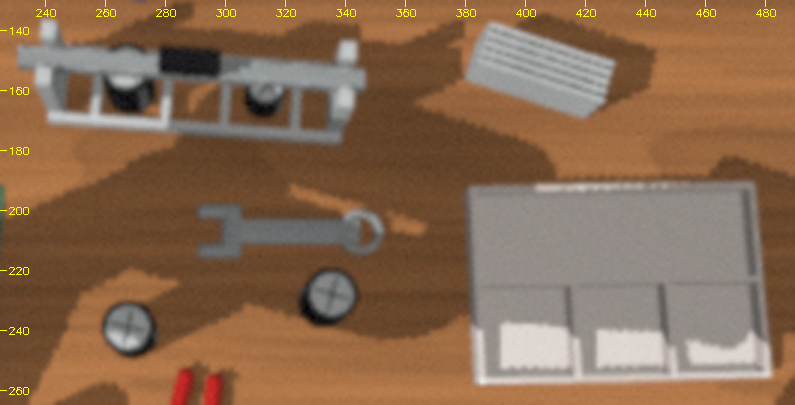

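View pics/cs.png

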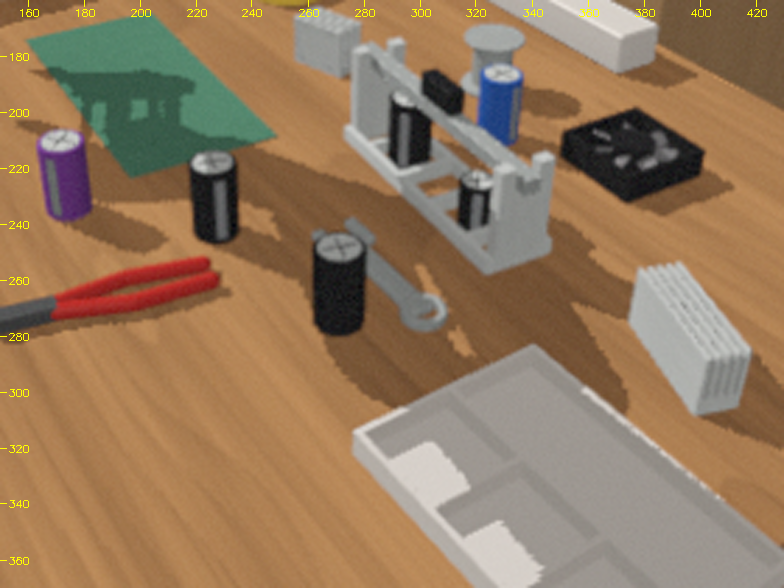

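```bash
cat > m.py <<'E'
from h import *
t=load('top0');s=load('side0')
T=lambda x,y:(225+x/3,130+y/3); S=lambda x,y:(150+x/2.8,160+y/2.8)
def show(n,a,b): 
    X,e=cross(t,T(*a),s,S(*b));print(n,X.round(4),'gap',round(e,4))
show('capA',(129,324),(213,161));show('capB',(332,293),(340,246))
show('rackcap+',(127,80),(408,100));show('rackcap-',(264,92),(480,180))
show('sink far+y',(490,22),(680,264));show('sink near+y',(470,62),(642,270));show('sink far-y',(614,62),(749,350));show('sink near-y',(604,103),(710,363))
show('tray far+y',(468,187),(533,347));show('tray near+y',(478,382),(355,433))
show('grip +y end top far',(161,47),(432,72));show('grip -y near',(219,75),(458,113))
print('grip@.096',onz(t,T(190,61),.096))
for p in [(18,56),(365,79)]: print('barend@.076',onz(t,T(*p),.076).round(4))
for p in [(468,187),(755,182),(772,377),(478,382)]: print('tray@.018',onz(t,T(*p),.018).round(4))
# mat
hsv=cv2.cvtColor(t['color'],cv2.COLOR_RGB2HSV);m=cv2.inRange(hsv,(60,80,30),(95,255,255))
n,l,st,_=cv2.connectedComponentsWithStats(m);k=1+st[1:,4].argmax();pts=cv2.findNonZero((l==k).astype(np.uint8))
P=np.array([onz(t,p[0],.002)[:2] for p in pts]);r=cv2.minAreaRect((P*1000).astype(np.float32));print('mat',r,cv2.boxPoints(r).round(0).tolist())
hs=cv2.cvtColor(s['color'],cv2.COLOR_RGB2HSV);m2=cv2.inRange(hs,(60,80,30),(95,255,255))
n,l,st,_=cv2.connectedComponentsWithStats(m2);k=1+st[1:,4].argmax();pts=cv2.findNonZero((l==k).astype(np.uint8))
P=np.array([onz(s,p[0],.002)[:2] for p in pts]);print('mat side',cv2.minAreaRect((P*1000).astype(np.float32)))
q=read_state();print(q['position'],np.degrees(np.arctan2(q['tcp_rot'][1][1],q['tcp_rot'][0][1])),q['opening'])
E
python3 m.py
```

```text
capA [0.4399 0.0422 0.0602] gap 0.0005
capB [ 0.4615 -0.0896  0.0606] gap 0.001
rackcap+ [0.6063 0.0447 0.0591] gap 0.0048
rackcap- [ 0.6045 -0.0486  0.0378] gap 0.006
sink far+y [ 0.651  -0.2033  0.0436] gap 0.0003
sink near+y [ 0.6257 -0.1908  0.04  ] gap 0.006
sink far-y [ 0.6217 -0.2868  0.0462] gap 0.0007
sink near-y [ 0.5945 -0.2799  0.0436] gap 0.002
tray far+y [ 0.5406 -0.1902  0.015 ] gap 0.0007
tray near+y [ 0.4062 -0.1931  0.0154] gap 0.0016
grip +y end top far [0.6156 0.0226 0.0918] gap 0.0027
grip -y near [ 0.605  -0.0173  0.0781] gap 0.0065
grip@.096 [0.60609256 0.00313277 0.096     ]
barend@.076 [0.6158 0.1174 0.076 ]
barend@.076 [ 0.6002 -0.1114  0.076 ]
tray@.018 [ 0.5397 -0.1893  0.018 ]
tray@.018 [ 0.5443 -0.3928  0.018 ]
tray@.018 [ 0.4084 -0.3958  0.018 ]
tray@.018 [ 0.4054 -0.1921  0.018 ]
mat ((484.06109619140625, 279.04351806640625), (275.17156982421875, 125.60973358154297), 87.50532531738281) [[415.0, 144.0], [541.0, 139.0], [553.0, 414.0], [427.0, 419.0]]
mat side ((482.5762939453125, 276.60687255859375), (273.1298522949219, 125.6648178100586), 87.72473907470703)
[0.28032845 0.55798314 0.22979201] 63.3127013954629 0.9948482376040064
```

Cap tops come out at 60 mm, the rack's −y can at 38 mm (the short one) and the sink at 44 mm. The tray and mat sizes also match the text. I'm moving toward the bar.

Call:
step_arm --pt "1 0.33 -0.5 0 -0.18" --pt "1 0.66 -1 0 -0.373" --pt "1 0.66 -1 0 -0.373" --pt "1 0.66 -1 0 -0.373" --pt "1 0.66 -1 0 -0.373" --pt "1 0.66 -1 0 -0.373" --pt "1 0.66 -1 0 -0.373" --pt "1 0.66 -1 0 -0.373" --pt "1 0.66 -1 0 -0.373"

```text
time_s: 1.05
position: [0.4459, 0.3077, 0.2303]
tcp_rot: [[0.068, 0.998, -0.001], [0.998, -0.068, -0.0], [-0.0, -0.001, -1.0]]
force: [0.2, -0.4, 0.5]
opening: 0.999
grasp_force: 0.0
```

Call:
step_arm --pt "1 0.64 -1 0 0" --pt "1 0.64 -1 0 0" --pt "1 0.64 -1 0 0" --pt "1 0.64 -1 0 0" --pt "1 0.64 -1 0 0" --pt "1 0.64 -1 0 0" --pt "1 0.64 -1 0 0" --pt "1 0.64 -1 0 0"

```text
time_s: 1.85
position: [0.6057, 0.0578, 0.23]
tcp_rot: [[0.066, 0.998, -0.001], [0.998, -0.066, 0.0], [0.0, -0.001, -1.0]]
force: [-0.1, 0.6, -0.6]
opening: 0.999
grasp_force: 0.0
```

Call:
step_arm --pt "1 0 -0.22 -0.1 0" --pt "1 0 -0.22 -0.1 0" --pt "1 0 -0.22 -0.1 0" --pt "1 0 -0.22 -0.1 0"

```text
time_s: 2.25
position: [0.6052, 0.0051, 0.2057]
tcp_rot: [[0.065, 0.998, -0.0], [0.998, -0.065, 0.001], [0.001, -0.001, -1.0]]
force: [0.1, 0.0, 1.1]
opening: 1.001
grasp_force: 0.0
```

```bash
cat >> h.py <<'E'
def st():
    q=read_state();R=np.array(q['tcp_rot']);print('t',round(q['time_s'],2),'pos',np.round(q['position'],4),'yaw_y',round(np.degrees(np.arctan2(R[1,1],R[0,1])),2),'z',R[:,2].round(3),'op',round(q['opening'],3),'gf',np.round(q['grasp_force'],1),'F',np.round(q['force'],1),'q',np.round(q['joint_positions'],0));return q
E
python3 -c "
from h import *
st();snap('wrist','w1')"
```

```text
t 2.25 pos [0.6052 0.0051 0.2057] yaw_y -3.73 z [-0.     0.001 -1.   ] op 1.001 gf 0.0 F [0.1 0.  1.1] q [-10.  30.  86.   0.  63.  -6.]
```

View pics/w1.png

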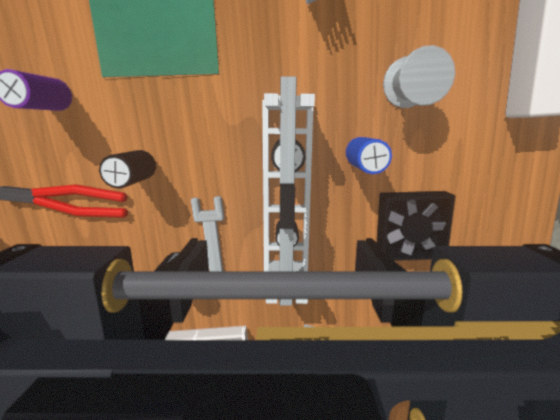

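The wrist view shows the bar running vertically at column ~288, with its +y end at row 78 and the grip block at (287,208), between the jaws. I'll measure the grip and bar line.

```bash
python3 - <<'E'
from h import *
c=load('w1');im=c['color'].astype(int)
for r in (85,100,120,140,155,170,195,205,215,225):
    print(r,[int(x) for x in im[r,272:306].sum(1)//3])
E
```

```text
85 [121, 120, 123, 124, 120, 124, 125, 124, 137, 170, 180, 182, 178, 177, 177, 182, 179, 181, 184, 183, 181, 178, 173, 158, 129, 131, 137, 139, 139, 139, 140, 140, 137, 140]
100 [219, 220, 222, 223, 221, 211, 164, 163, 167, 170, 176, 179, 177, 178, 178, 177, 181, 184, 184, 183, 179, 175, 170, 148, 144, 149, 151, 148, 176, 212, 220, 220, 223, 221]
120 [92, 88, 91, 89, 89, 90, 92, 101, 136, 173, 177, 180, 179, 178, 178, 181, 183, 183, 185, 182, 180, 175, 167, 126, 103, 95, 97, 96, 97, 99, 94, 94, 100, 98]
140 [89, 91, 95, 95, 84, 73, 71, 92, 141, 173, 180, 179, 179, 178, 177, 182, 181, 182, 183, 181, 177, 174, 152, 96, 71, 77, 88, 96, 96, 98, 97, 96, 97, 100]
155 [65, 87, 147, 203, 217, 217, 216, 215, 194, 181, 178, 176, 181, 178, 176, 182, 181, 183, 177, 179, 180, 171, 152, 148, 150, 150, 148, 149, 148, 142, 120, 79, 64, 90]
170 [106, 116, 126, 139, 137, 124, 104, 121, 167, 181, 180, 178, 178, 175, 180, 180, 181, 181, 177, 178, 176, 163, 111, 69, 59, 63, 73, 84, 91, 92, 91, 92, 101, 117]
195 [91, 92, 105, 120, 124, 127, 125, 103, 74, 61, 55, 59, 57, 59, 60, 53, 56, 57, 56, 54, 56, 56, 63, 81, 94, 95, 95, 93, 92, 92, 88, 95, 108, 133]
205 [161, 168, 170, 172, 172, 172, 165, 135, 80, 61, 60, 57, 58, 56, 58, 57, 57, 55, 52, 52, 56, 56, 99, 158, 173, 174, 174, 164, 137, 113, 106, 105, 117, 141]
215 [88, 91, 91, 88, 93, 87, 86, 79, 64, 53, 55, 57, 55, 56, 60, 56, 54, 58, 52, 58, 53, 56, 68, 91, 94, 94, 98, 95, 93, 92, 92, 116, 171, 198]
225 [89, 89, 101, 108, 79, 58, 56, 55, 54, 58, 59, 56, 54, 54, 57, 54, 55, 58, 56, 55, 54, 53, 48, 52, 71, 111, 131, 139, 136, 133, 134, 148, 188, 200]
```

```bash
python3 - <<'E'
from h import *
c=load('w1')
for u in((288,79),(288,85),(287.7,120),(287.2,140),(286.7,170)):print(onz(c,u,.076).round(4))
for u in((287,182),(287,200),(287,215),(287,232)):print('grip',onz(c,u,.096).round(4))
t=load('top0')
print(cross(t,(225+161/3,130+58/3),c,(287,184)))
print('widths',onz(c,(280,120),.076)-onz(c,(294.7,120),.076))
E
```

```text
[0.618  0.1167 0.076 ]
[0.6177 0.1118 0.076 ]
[0.6156 0.0822 0.076 ]
[0.6141 0.0645 0.076 ]
[0.6119 0.0368 0.076 ]
grip [0.6114 0.029  0.096 ]
grip [0.6104 0.0125 0.096 ]
grip [ 0.6095 -0.0017  0.096 ]
grip [ 0.6085 -0.0183  0.096 ]
(array([0.61206814, 0.02323272, 0.08063545]), np.float64(0.002308090147838046))
widths [-0.01333552  0.00087573  0.        ]
```

Call:
step_arm --pt "0 0.016 -0.004 -0.15 -0.002" --pt "0 0.016 -0.004 -0.3 -0.002" --pt "0 0.016 -0.004 -0.4 -0.002" --pt "0 0.016 -0.004 -0.46 -0.002" --pt "0 0.016 -0.004 -0.504 -0.002" --pt "0 0.016 -0.004 -0.504 -0.002" --pt "-1 0.016 -0.004 -0.504 -0.002" --pt "-1 0.016 -0.004 -0.504 -0.002" --pt "-1 0.016 -0.004 -0.504 -0.002" --pt "-1 0.016 -0.004 -0.504 -0.002" --pt "-1 0.016 -0.004 -0.504 -0.002" --pt "-1 0.016 -0.004 -0.504 -0.002" --pt "-1 0.016 -0.004 -0.504 -0.002" --pt "-1 0.016 -0.004 -0.504 -0.002"

```text
time_s: 3.7
position: [0.61, 0.0023, 0.0801]
tcp_rot: [[0.073, 0.997, 0.001], [0.997, -0.073, -0.0], [-0.0, 0.001, -1.0]]
force: [-0.6, -0.4, 5.6]
opening: 0.161
grasp_force: 30.0
```

Call:
step_arm --pt "-1 0 0 0.02 0" --pt "-1 0 0 0.04 0" --pt "-1 0 0 0.06 0" --pt "-1 0 0 0.09 0" --pt "-1 0 0 0.13 0" --pt "-1 0 0 0.18 0" --pt "-1 0 0 0.24 0" --pt "-1 0 0 0.3 0" --pt "-1 0 0 0.3 0" --pt "-1 0 0 0.3 0"

```text
time_s: 4.7
position: [0.6099, 0.0024, 0.1553]
tcp_rot: [[0.073, 0.997, 0.001], [0.997, -0.073, -0.0], [-0.0, 0.001, -1.0]]
force: [-0.2, -0.4, -2.4]
opening: 0.16
grasp_force: 30.0
```

```bash
python3 - <<'E'
from h import *
st();c=snap('side','s1');d=snap('wrist','w2')
cv2.imwrite('pics/sw.png',np.hstack([cv2.resize(x['color'][:,:,::-1],(400,300)) for x in(c,d)]))
E
```

```text
t 4.7 pos [0.6099 0.0024 0.1553] yaw_y -4.19 z [ 0.001 -0.    -1.   ] op 0.16 gf 30.0 F [-0.2 -0.4 -2.4] q [-10.  34.  88.   0.  57.  -6.]
```

View pics/sw.png

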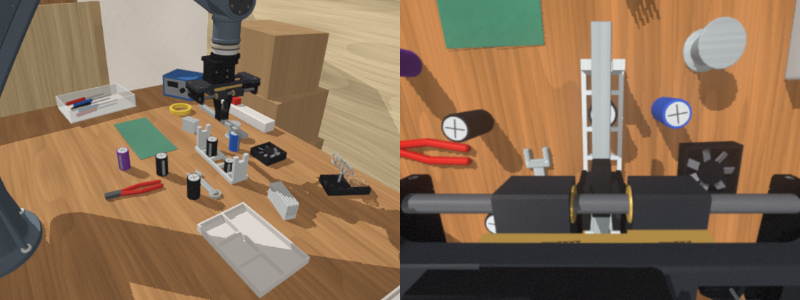

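The bar is clear of the brackets and hangs level: (600,22) to the jaws in the right half. I'll carry it to the mat.

Call:
step_arm --pt "-1 -0.06 0.12 0 0" --pt "-1 -0.16 0.3 0 0" --pt "-1 -0.26 0.48 0 0.009" --pt "-1 -0.36 0.66 0 0.009" --pt "-1 -0.46 0.84 0 0.009" --pt "-1 -0.5 0.95 0 0.009" --pt "-1 -0.5 1 0 0.009" --pt "-1 -0.5 1 0 0.009"

```text
time_s: 5.6
position: [0.4846, 0.2539, 0.1541]
tcp_rot: [[0.042, 0.999, 0.0], [0.999, -0.042, -0.0], [-0.0, 0.0, -1.0]]
force: [0.9, -1.2, -2.3]
opening: 0.156
grasp_force: 30.0
```

Call:
step_arm --pt "-1 0 0.06 0 0" --pt "-1 0 0.1 -0.15 0" --pt "-1 0 0.1 -0.3 0" --pt "-1 0 0.1 -0.4 0" --pt "-1 0 0.1 -0.46 0" --pt "-1 0 0.1 -0.46 0" --pt "-1 0 0.1 -0.46 0" --pt "-1 0 0.1 -0.46 0"

```text
time_s: 6.4
position: [0.4861, 0.2773, 0.0405]
tcp_rot: [[0.046, 0.999, 0.002], [0.999, -0.046, 0.001], [0.001, 0.002, -1.0]]
force: [0.7, -0.4, -2.6]
opening: 0.159
grasp_force: 30.0
```

```bash
python3 - <<'E'
from h import *
st();c=snap('top','t1');d=snap('wrist','w3')
cv2.imwrite('pics/sw2.png',np.hstack([cv2.resize(c['color'][150:300,60:260,::-1],(400,300)),cv2.resize(d['color'][:,:,::-1],(400,300))]))
E
```

```text
t 6.4 pos [0.4861 0.2773 0.0405] yaw_y -2.63 z [ 0.002  0.001 -1.   ] op 0.159 gf 30.0 F [ 0.7 -0.4 -2.6] q [18. 42. 99. -0. 39. 21.]
```

View pics/sw2.png

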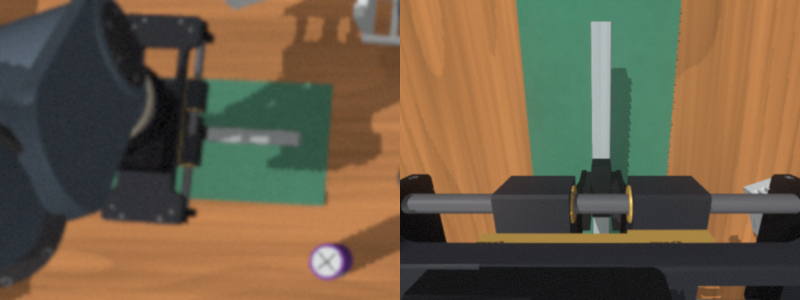

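The bar is over the mat: its −y end is at top pixel (209,219) and the mat edge at (225,221), with margins all round. I'll lower it gently.

Call:
step_arm --pt "-1 0 0 -0.03 0" --pt "-1 0 0 -0.05 0" --pt "-1 0 0 -0.065 0" --pt "-1 0 0 -0.075 0" --pt "-1 0 0 -0.082 0" --pt "-1 0 0 -0.088 0" --pt "-1 0 0 -0.088 0" --pt "-1 0 0 -0.088 0"

```text
time_s: 7.3
position: [0.4845, 0.2774, 0.0181]
tcp_rot: [[0.045, 0.999, -0.0], [0.999, -0.045, -0.0], [-0.0, -0.0, -1.0]]
force: [-2.8, -0.4, 4.7]
opening: 0.156
grasp_force: 30.0
```

Call:
step_arm --pt "-0.3 0 0 0 0" --pt "-0.3 0 0 0 0" --pt "-0.3 0 0 0 0" --pt "-0.3 0 0 0 0" --pt "-0.3 0 0 0.08 0" --pt "-0.3 0 0 0.2 0" --pt "0.2 0 0 0.4 0" --pt "0.2 0 0 0.6 0" --pt "0.2 0 -0.2 0.6 0" --pt "0.2 0 -0.3 0.6 0" --pt "0.2 0 -0.4 0.6 0" --pt "0.2 0 -0.4 0.6 0" --pt "0.2 0 -0.4 0.6 0"

```text
time_s: 8.6
position: [0.4848, 0.1773, 0.1676]
tcp_rot: [[0.046, 0.999, 0.0], [0.999, -0.046, 0.0], [0.0, 0.0, -1.0]]
force: [-0.2, 1.0, -0.5]
opening: 0.599
grasp_force: 0.0
```

```bash
python3 - <<'E'
from h import *
st();c=snap('side','s2');d=snap('wrist','w4')
cv2.imwrite('pics/sw3.png',np.hstack([cv2.resize(c['color'][130:280,130:330,::-1],(400,300)),cv2.resize(d['color'][:,:,::-1],(400,300))]))
E
```

```text
t 8.6 pos [0.4848 0.1773 0.1676] yaw_y -2.66 z [ 0.  0. -1.] op 0.599 gf 0.0 F [-0.2  1.  -0.5] q [  8.  27. 101.   0.  52.  10.]
```

View pics/sw3.png

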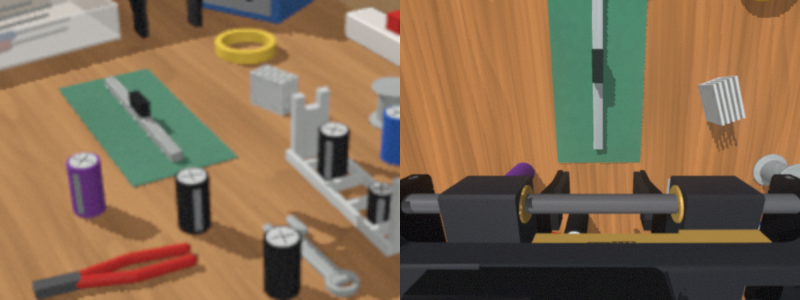

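The bar lies lengthwise, wholly on the mat. Next is cap A at (0.440, 0.042).

Call:
step_arm --pt "0.4 -0.09 -0.27 0 0" --pt "0.4 -0.18 -0.45 0 0" --pt "0.4 -0.18 -0.54 0 0" --pt "0.4 -0.18 -0.54 -0.1 0" --pt "0.4 -0.18 -0.54 -0.25 0" --pt "0.4 -0.18 -0.54 -0.36 0" --pt "0.4 -0.18 -0.54 -0.44 0" --pt "0.4 -0.18 -0.54 -0.5 0" --pt "0.4 -0.18 -0.54 -0.534 0" --pt "0.4 -0.18 -0.54 -0.534 0" --pt "-1 -0.18 -0.54 -0.534 0" --pt "-1 -0.18 -0.54 -0.534 0" --pt "-1 -0.18 -0.54 -0.534 0" --pt "-1 -0.18 -0.54 -0.534 0" --pt "-1 -0.18 -0.54 -0.534 0" --pt "-1 -0.18 -0.54 -0.534 0"

```text
time_s: 10.3
position: [0.44, 0.0423, 0.0346]
tcp_rot: [[0.045, 0.999, 0.001], [0.999, -0.045, -0.0], [-0.0, 0.001, -1.0]]
force: [-1.3, 0.4, 4.7]
opening: 0.398
grasp_force: 30.0
```

Call:
step_arm --pt "-1 0 0 0.02 0" --pt "-1 0 0 0.06 0" --pt "-1 0 0 0.14 0" --pt "-1 0 0 0.24 0" --pt "-1 0 0 0.34 0" --pt "-1 0 0 0.4 0" --pt "-1 0 0 0.4 0"

```text
time_s: 11.0
position: [0.4409, 0.0423, 0.1363]
tcp_rot: [[0.045, 0.999, 0.005], [0.999, -0.045, -0.001], [-0.001, 0.005, -1.0]]
force: [0.1, -0.1, -1.5]
opening: 0.391
grasp_force: 30.0
```

```bash
python3 - <<'E'
from h import *
st();c=snap('top','t2');s=snap('side','s3')
cv2.imwrite('pics/rk.png',np.hstack([cv2.resize(c['color'][130:190,230:350,::-1],(480,240),interpolation=cv2.INTER_CUBIC)[:,:400],cv2.resize(s['color'][150:270,230:350,::-1],(400,400),interpolation=cv2.INTER_CUBIC)[:240]]))
cv2.imwrite('pics/rk.png',np.vstack([cv2.imread('pics/rk.png'),cv2.resize(s['color'][130:290,150:350,::-1],(800,320))[:, :800]]))
E
```

```text
t 11.0 pos [0.4409 0.0423 0.1363] yaw_y -2.56 z [ 0.005 -0.001 -1.   ] op 0.391 gf 30.0 F [ 0.1 -0.1 -1.5] q [ -9.  26. 113.  -0.  41.  -6.]
```

View pics/rk.png

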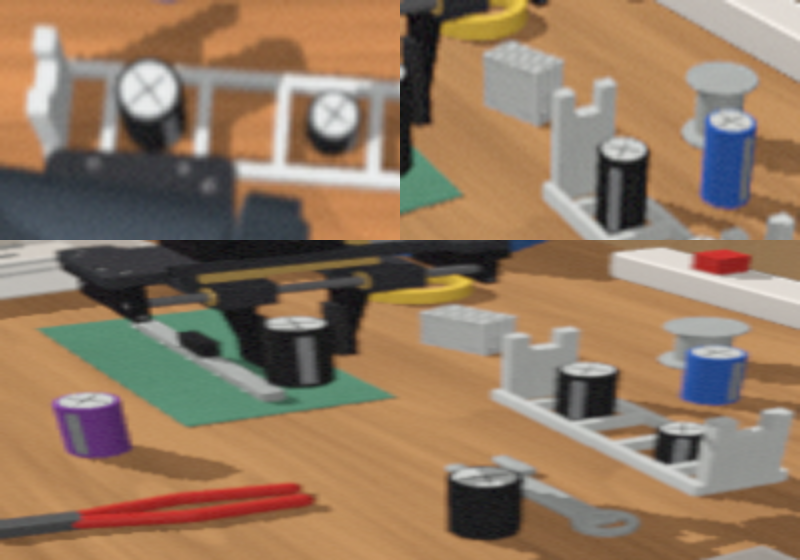

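Cap A is held upright. The rack's tall can has its top at top pixel (267,153) and side pixel (297,195). I'm carrying A to the −y compartment and computing the rack cap's position in the meantime.

Call:
step_arm --pt "-1 0 -0.1 0 0" --pt "-1 0 -0.25 0 0" --pt "-1 0.01 -0.42 0 0" --pt "-1 0.01 -0.58 0 0" --pt "-1 0.01 -0.75 0 0" --pt "-1 0.01 -0.9 0 0" --pt "-1 0.01 -1 0 0" --pt "-1 0.01 -1 0 0"

```text
time_s: 11.9
position: [0.4425, -0.2112, 0.1329]
tcp_rot: [[0.049, 0.999, 0.0], [0.999, -0.049, -0.001], [-0.001, 0.0, -1.0]]
force: [0.2, -1.1, -1.0]
opening: 0.393
grasp_force: 30.0
```

Call:
step_arm --pt "-1 0 -0.2 0 0" --pt "-1 0 -0.4 0 0" --pt "-1 0 -0.55 0 0" --pt "-1 0 -0.6 0 0" --pt "-1 0 -0.605 -0.1 0" --pt "-1 0 -0.605 -0.2 0" --pt "-1 0 -0.605 -0.26 0" --pt "-1 0 -0.605 -0.3 0" --pt "-1 0 -0.605 -0.3 0" --pt "-1 0 -0.605 -0.3 0"

```text
time_s: 12.9
position: [0.4423, -0.3581, 0.059]
tcp_rot: [[0.044, 0.999, -0.0], [0.999, -0.044, 0.001], [0.001, -0.0, -1.0]]
force: [-1.0, 0.9, -1.3]
opening: 0.392
grasp_force: 30.0
```

```bash
python3 - <<'E'
from h import *
t,s=load('t2'),load('s3')
print(cross(t,(267.3,153),s,(296.9,195)),onz(t,(267.3,153),.06),onz(s,(296.9,195),.06))
st();c=snap('side','s4');d=snap('top','t3')
cv2.imwrite('pics/pl.png',np.hstack([cv2.resize(c['color'][210:360,250:450,::-1],(400,300)),cv2.resize(d['color'][160:280,340:500,::-1],(400,300))]))
E
```

```text
(array([0.6123225 , 0.04576068, 0.0590277 ]), np.float64(0.0011972398884432405)) [0.61148486 0.04597388 0.06      ] [0.61192817 0.04425938 0.06      ]
t 12.9 pos [ 0.4423 -0.3581  0.059 ] yaw_y -2.53 z [-0.     0.001 -1.   ] op 0.392 gf 30.0 F [-1.   0.9 -1.3] q [-50.  40.  98.   0.  42. -48.]
```

View pics/pl.png

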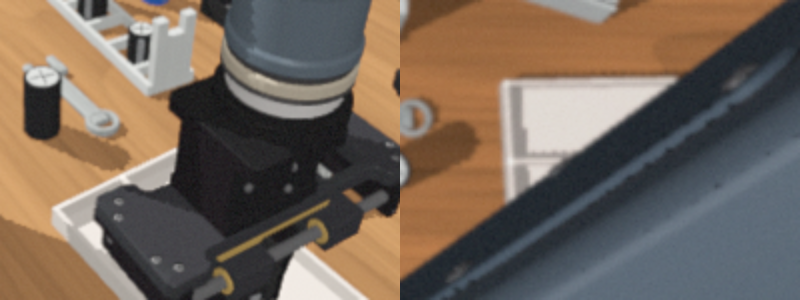

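Both views are mostly blocked by the arm, but the tray was measured well (136 x 203.6 mm) and there is ±13 mm of slack. I'll lower until contact.

Call:
step_arm --pt "-1 0 0 -0.02 0" --pt "-1 0 0 -0.04 0" --pt "-1 0 0 -0.055 0" --pt "-1 0 0 -0.068 0" --pt "-1 0 0 -0.076 0" --pt "-1 0 0 -0.082 0" --pt "-1 0 0 -0.082 0" --pt "-1 0 0 -0.082 0"

```text
time_s: 13.8
position: [0.4421, -0.3589, 0.0386]
tcp_rot: [[0.045, 0.999, -0.0], [0.999, -0.045, 0.0], [0.0, -0.0, -1.0]]
force: [-1.3, 0.3, -0.3]
opening: 0.394
grasp_force: 30.0
```

Call:
step_arm --pt "-1 0 0 -0.003 0" --pt "-1 0 0 -0.006 0" --pt "-1 0 0 -0.006 0"

```text
time_s: 14.1
position: [0.4421, -0.3589, 0.0386]
tcp_rot: [[0.045, 0.999, 0.0], [0.999, -0.045, -0.0], [-0.0, 0.0, -1.0]]
force: [-3.0, 2.0, 10.9]
opening: 0.394
grasp_force: 30.0
```

Floor contact confirmed. I'm releasing, lifting and going toward cap B.

Call:
step_arm --pt "0 0 0 0.006 0" --pt "0.2 0 0 0.006 0" --pt "0.3 0 0 0.006 0" --pt "0.3 0 0 0.006 0" --pt "0.3 0 0 0.1 0" --pt "0.3 0 0 0.25 0" --pt "0.3 0 0 0.42 0" --pt "0.3 0 0.1 0.48 0" --pt "0.3 0.03 0.3 0.48 0" --pt "0.3 0.05 0.5 0.48 0" --pt "0.3 0.076 0.7 0.48 0" --pt "0.3 0.076 0.9 0.48 0" --pt "0.3 0.076 1 0.48 0" --pt "0.3 0.076 1 0.48 0" --pt "0.3 0.076 1 0.48 0"

```text
time_s: 15.6
position: [0.4615, -0.1087, 0.1571]
tcp_rot: [[0.043, 0.999, 0.001], [0.999, -0.043, -0.001], [-0.001, 0.001, -1.0]]
force: [0.7, 0.3, 0.0]
opening: 0.652
grasp_force: 0.0
```

```bash
python3 - <<'E'
from h import *
st();c=snap('side','s5');d=snap('wrist','w5')
cv2.imwrite('pics/pl2.png',np.hstack([cv2.resize(c['color'][210:420,250:530,::-1],(400,300)),cv2.resize(d['color'][:,:,::-1],(400,300))]))
E
```

```text
t 15.6 pos [ 0.4615 -0.1087  0.1571] yaw_y -2.47 z [ 0.001 -0.001 -1.   ] op 0.652 gf 0.0 F [0.7 0.3 0. ] q [-27.  25. 108.  -0.  47. -24.]
```

View pics/pl2.png

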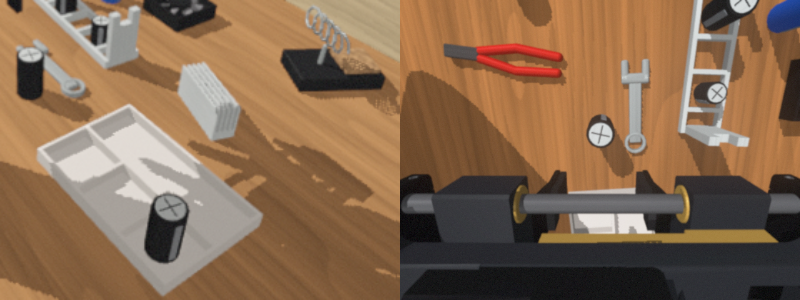

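Cap A stands in the −y compartment. Now pick B.

Call:
step_arm --pt "0.3 0 0.04 0 0" --pt "0.3 0 0.076 -0.06 0" --pt "0.3 0 0.076 -0.2 0" --pt "0.3 0 0.076 -0.32 0" --pt "0.3 0 0.076 -0.4 0" --pt "0.3 0 0.076 -0.46 0" --pt "0.3 0 0.076 -0.49 0" --pt "0.3 0 0.076 -0.49 0" --pt "-1 0 0.076 -0.49 0" --pt "-1 0 0.076 -0.49 0" --pt "-1 0 0.076 -0.49 0" --pt "-1 0 0.076 -0.49 0" --pt "-1 0 0.076 -0.49 0" --pt "-1 0 0.076 -0.49 0"

```text
time_s: 17.1
position: [0.4617, -0.09, 0.0352]
tcp_rot: [[0.045, 0.999, 0.001], [0.999, -0.045, -0.001], [-0.001, 0.001, -1.0]]
force: [-0.3, -0.6, 6.2]
opening: 0.396
grasp_force: 30.0
```

Call:
step_arm --pt "-1 0 0 0.02 0" --pt "-1 0 0 0.06 0" --pt "-1 0 0 0.14 0" --pt "-1 0 0 0.24 0" --pt "-1 0 0 0.34 0" --pt "-1 0 0 0.4 0" --pt "-1 0 0 0.4 0" --pt "-1 0 0 0.4 0"

```text
time_s: 17.9
position: [0.4609, -0.0897, 0.1348]
tcp_rot: [[0.045, 0.999, 0.0], [0.999, -0.045, -0.0], [-0.0, 0.0, -1.0]]
force: [-0.0, -0.2, -1.6]
opening: 0.394
grasp_force: 30.0
```

Call:
step_arm --pt "-1 -0.02 -0.12 0 0" --pt "-1 -0.05 -0.3 0 0" --pt "-1 -0.08 -0.48 0 0" --pt "-1 -0.08 -0.65 0 0" --pt "-1 -0.08 -0.77 0 0" --pt "-1 -0.08 -0.812 0 0" --pt "-1 -0.08 -0.812 -0.1 0" --pt "-1 -0.08 -0.812 -0.2 0" --pt "-1 -0.08 -0.812 -0.28 0" --pt "-1 -0.08 -0.812 -0.33 0" --pt "-1 -0.08 -0.812 -0.35 0" --pt "-1 -0.08 -0.812 -0.365 0" --pt "-1 -0.08 -0.812 -0.376 0" --pt "-1 -0.08 -0.812 -0.382 0" --pt "-1 -0.08 -0.812 -0.386 0" --pt "-1 -0.08 -0.812 -0.386 0" --pt "-1 -0.08 -0.812 -0.386 0"

```text
time_s: 19.6
position: [0.4415, -0.2931, 0.0392]
tcp_rot: [[0.045, 0.999, 0.001], [0.999, -0.045, -0.001], [-0.001, 0.001, -1.0]]
force: [0.2, 1.2, 5.8]
opening: 0.392
grasp_force: 30.0
```

Call:
step_arm --pt "0 0 0 0 0" --pt "0.2 0 0 0 0" --pt "0.3 0 0 0 0" --pt "0.3 0 0 0 0" --pt "0.3 0 0 0.1 0" --pt "0.3 0 0 0.25 0" --pt "0.3 0 0 0.42 0" --pt "0.3 0.04 0.1 0.5 0" --pt "0.3 0.12 0.25 0.5 0" --pt "0.3 0.2 0.42 0.5 0" --pt "0.3 0.3 0.6 0.5 0" --pt "0.3 0.4 0.78 0.5 0" --pt "0.3 0.5 0.94 0.5 0" --pt "0.3 0.6 1 0.5 0" --pt "0.3 0.682 1 0.5 0" --pt "0.3 0.682 1 0.5 0"

```text
time_s: 21.2
position: [0.6145, -0.0421, 0.163]
tcp_rot: [[0.043, 0.999, 0.003], [0.999, -0.043, -0.001], [-0.001, 0.003, -1.0]]
force: [-1.1, -0.8, 0.1]
opening: 0.651
grasp_force: 0.0
```

```bash
python3 - <<'E'
from h import *
st();d=snap('wrist','w6');s=snap('side','s6')
cv2.imwrite('pics/pl3.png',np.hstack([cv2.resize(s['color'][150:420,200:560,::-1],(400,300)),cv2.resize(d['color'][:,:,::-1],(400,300))]))
E
```

```text
t 21.2 pos [ 0.6145 -0.0421  0.163 ] yaw_y -2.44 z [ 0.003 -0.001 -1.   ] op 0.651 gf 0.0 F [-1.1 -0.8  0.1] q [-14.  34.  87.   0.  59. -12.]
```

View pics/pl3.png

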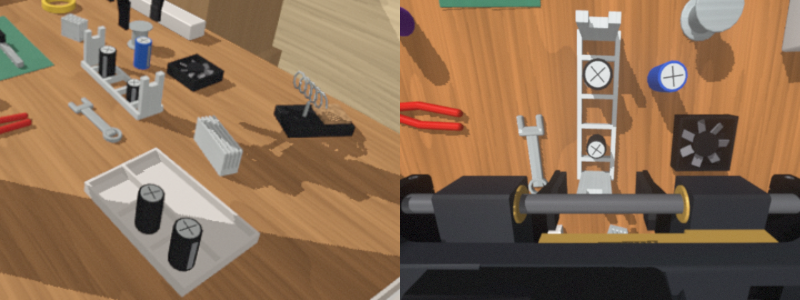

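Both caps stand in their compartments. The rack cap is at wrist pixel (276.5,103.6) and the blue can at (381,105). I'll check the rack cap's position and the finger clearance to the blue can.

```bash
python3 - <<'E'
from h import *
w,t,s=load('w6'),load('t2'),load('s3')
print('cap',onz(w,(276.5,103.6),.06).round(4),cross(t,(267.3,153),w,(276.5,103.6)))
print('blue',onz(w,(381,105),.06).round(4))
a,b=onz(w,(263.5+0,75),.012),onz(w,(308,60),.012)
# sink edges in top0
t=load('top0')
for p in[(490,22),(615,62),(470,62),(604,103)]:print('sink',onz(t,(225+p[0]/3,130+p[1]/3),.045).round(4))
st()
E
```

```text
cap [0.6144 0.0479 0.06  ] (array([0.61427989, 0.04754555, 0.05062208]), np.float64(0.0018949277689969516))
blue [0.6993 0.0433 0.06  ]
sink [ 0.6503 -0.2028  0.045 ]
sink [ 0.6224 -0.2882  0.045 ]
sink [ 0.6216 -0.1878  0.045 ]
sink [ 0.5932 -0.2788  0.045 ]
t 21.3 pos [ 0.6109 -0.0427  0.1624] yaw_y -2.55 z [-0.002  0.    -1.   ] op 0.652 gf 0.0 F [-0.2 -0.4  0.4] q [-14.  34.  88.  -0.  59. -12.]
```

Call:
step_arm --pt "0.3 0 0.18 0 0" --pt "0.3 0.003 0.3 0 0" --pt "0.3 0.003 0.356 0 0" --pt "0.3 0.003 0.356 -0.1 0" --pt "0.3 0.003 0.356 -0.22 0" --pt "0.3 0.003 0.356 -0.33 0" --pt "0.3 0.003 0.356 -0.42 0" --pt "0.3 0.003 0.356 -0.48 0" --pt "0.3 0.003 0.356 -0.511 0" --pt "0.3 0.003 0.356 -0.511 0" --pt "-1 0.003 0.356 -0.511 0" --pt "-1 0.003 0.356 -0.511 0" --pt "-1 0.003 0.356 -0.511 0" --pt "-1 0.003 0.356 -0.511 0" --pt "-1 0.003 0.356 -0.511 0" --pt "-1 0.003 0.356 -0.511 0"

```text
time_s: 22.9
position: [0.6133, 0.0461, 0.0362]
tcp_rot: [[0.045, 0.999, 0.002], [0.999, -0.045, -0.0], [-0.0, 0.002, -1.0]]
force: [0.4, 0.3, 4.6]
opening: 0.391
grasp_force: 30.0
```

Call:
step_arm --pt "-1 0 0 0.02 0" --pt "-1 0 0 0.06 0" --pt "-1 0 0 0.14 0" --pt "-1 0 0 0.24 0" --pt "-1 0 0 0.34 0" --pt "-1 0 0 0.44 0" --pt "-1 0 0 0.52 0" --pt "-1 0 0 0.52 0" --pt "-1 0 0 0.52 0"

```text
time_s: 23.8
position: [0.612, 0.0462, 0.1653]
tcp_rot: [[0.045, 0.999, -0.0], [0.999, -0.045, 0.0], [-0.0, -0.0, -1.0]]
force: [-0.3, 0.7, -1.0]
opening: 0.396
grasp_force: 30.0
```

Call:
step_arm --pt "-1 -0.06 -0.1 0 0" --pt "-1 -0.15 -0.25 0 0" --pt "-1 -0.26 -0.4 0 0" --pt "-1 -0.37 -0.55 0 0" --pt "-1 -0.48 -0.7 0 0" --pt "-1 -0.58 -0.85 0 0" --pt "-1 -0.66 -0.95 0 0" --pt "-1 -0.688 -1 0 0" --pt "-1 -0.688 -1 0 0"

```text
time_s: 24.7
position: [0.4394, -0.2048, 0.1644]
tcp_rot: [[0.048, 0.999, -0.001], [0.999, -0.048, 0.001], [0.001, -0.002, -1.0]]
force: [0.1, 0.4, -0.7]
opening: 0.392
grasp_force: 30.0
```

Call:
step_arm --pt "-1 0 -0.05 0 0" --pt "-1 0 -0.093 -0.08 0" --pt "-1 0 -0.093 -0.2 0" --pt "-1 0 -0.093 -0.32 0" --pt "-1 0 -0.093 -0.4 0" --pt "-1 0 -0.093 -0.45 0" --pt "-1 0 -0.093 -0.47 0" --pt "-1 0 -0.093 -0.485 0" --pt "-1 0 -0.093 -0.495 0" --pt "-1 0 -0.093 -0.502 0" --pt "-1 0 -0.093 -0.502 0" --pt "-1 0 -0.093 -0.502 0"

```text
time_s: 25.9
position: [0.4406, -0.2273, 0.0403]
tcp_rot: [[0.045, 0.999, 0.001], [0.999, -0.045, -0.001], [-0.001, 0.001, -1.0]]
force: [0.1, 0.0, -0.4]
opening: 0.395
grasp_force: 30.0
```

Call:
step_arm --pt "-1 0 0 -0.003 0" --pt "-1 0 0 -0.006 0" --pt "-1 0 0 -0.006 0"

```text
time_s: 26.2
position: [0.4407, -0.2274, 0.0401]
tcp_rot: [[0.045, 0.999, 0.001], [0.999, -0.045, -0.001], [-0.001, 0.001, -1.0]]
force: [-1.2, 1.3, 12.5]
opening: 0.389
grasp_force: 30.0
```

Floor contact made. I'm releasing and moving over the long sink: centre (0.6225, −0.240), closing direction −18.6°.

Call:
step_arm --pt "0 0 0 0.004 0" --pt "0.2 0 0 0.006 0" --pt "0.3 0 0 0.006 0" --pt "0.3 0 0 0.006 0" --pt "0.3 0 0 0.1 0" --pt "0.3 0 0 0.25 0" --pt "0.3 0 0 0.42 0" --pt "0.3 0.1 0 0.48 -0.02" --pt "0.3 0.26 -0.02 0.48 -0.05" --pt "0.3 0.44 -0.03 0.48 -0.089" --pt "0.3 0.6 -0.04 0.48 -0.089" --pt "0.3 0.7 -0.05 0.48 -0.089" --pt "0.3 0.728 -0.05 0.48 -0.089" --pt "0.3 0.728 -0.05 0.48 -0.089" --pt "0.3 0.728 -0.05 0.48 -0.089" --pt "0.3 0.728 -0.05 0.48 -0.089"

```text
time_s: 27.8
position: [0.6207, -0.2393, 0.1581]
tcp_rot: [[0.319, 0.948, -0.002], [0.948, -0.319, 0.001], [0.0, -0.002, -1.0]]
force: [0.9, -0.3, 0.0]
opening: 0.65
grasp_force: 0.0
```

```bash
python3 - <<'E'
from h import *
st();d=snap('top','t7');s=snap('side','s7')
cv2.imwrite('pics/pl4.png',np.hstack([cv2.resize(s['color'][210:420,250:530,::-1],(400,300)),cv2.resize(d['color'][120:270,340:540,::-1],(400,300))]))
E
```

```text
t 27.8 pos [ 0.6207 -0.2393  0.1581] yaw_y -18.62 z [-0.002  0.001 -1.   ] op 0.65 gf 0.0 F [ 0.9 -0.3  0. ] q [-31.  38.  80.  -0.  63. -12.]
```

View pics/pl4.png

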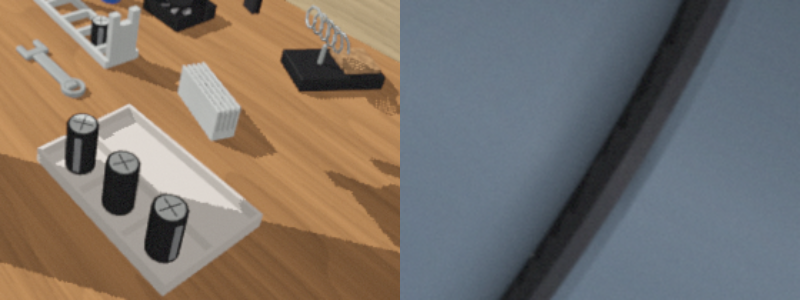

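All three tall caps stand in their square compartments, and the sink is still in place at side pixel ~(397,280). Picking the sink.

Call:
step_arm --pt "0.3 0 0 -0.1 0" --pt "0.3 0 0 -0.25 0" --pt "0.3 0 0 -0.38 0" --pt "0.3 0 0 -0.46 0" --pt "0.3 0 0 -0.5 0" --pt "0.3 0 0 -0.528 0" --pt "0.3 0 0 -0.528 0" --pt "-1 0 0 -0.528 0" --pt "-1 0 0 -0.528 0" --pt "-1 0 0 -0.528 0" --pt "-1 0 0 -0.528 0" --pt "-1 0 0 -0.528 0" --pt "-1 0 0 -0.528 0" --pt "-1 0 0 -0.528 0"

```text
time_s: 29.3
position: [0.6229, -0.2398, 0.027]
tcp_rot: [[0.319, 0.948, 0.001], [0.948, -0.319, -0.001], [-0.0, 0.001, -1.0]]
force: [1.1, 0.1, 4.6]
opening: 0.339
grasp_force: 30.0
```

Call:
step_arm --pt "-1 0 0 0.02 0" --pt "-1 0 0 0.06 0" --pt "-1 0 0 0.14 0" --pt "-1 0 0 0.24 0" --pt "-1 0 0 0.34 0" --pt "-1 0 0 0.44 0" --pt "-1 0 0 0.48 0" --pt "-1 0 0 0.48 0"

```text
time_s: 30.1
position: [0.6233, -0.24, 0.1482]
tcp_rot: [[0.319, 0.948, 0.003], [0.948, -0.319, -0.002], [-0.001, 0.003, -1.0]]
force: [0.3, -0.7, -1.3]
opening: 0.341
grasp_force: 30.0
```

Call:
step_arm --pt "-1 -0.06 -0.03 0 0.015" --pt "-1 -0.16 -0.08 0 0.04" --pt "-1 -0.28 -0.13 0 0.07" --pt "-1 -0.4 -0.18 0 0.1" --pt "-1 -0.45 -0.2 0 0.11" --pt "-1 -0.463 -0.208 0 0.11" --pt "-1 -0.463 -0.208 -0.08 0.11" --pt "-1 -0.463 -0.208 -0.2 0.11" --pt "-1 -0.463 -0.208 -0.3 0.11" --pt "-1 -0.463 -0.208 -0.38 0.11" --pt "-1 -0.463 -0.208 -0.42 0.11" --pt "-1 -0.463 -0.208 -0.44 0.11" --pt "-1 -0.463 -0.208 -0.455 0.11" --pt "-1 -0.463 -0.208 -0.455 0.11" --pt "-1 -0.463 -0.208 -0.455 0.11"

```text
time_s: 31.6
position: [0.5072, -0.292, 0.0333]
tcp_rot: [[-0.021, 1.0, 0.001], [1.0, 0.021, -0.001], [-0.001, 0.001, -1.0]]
force: [0.6, -0.4, -1.4]
opening: 0.344
grasp_force: 30.0
```

Call:
step_arm --pt "-1 0 0 -0.004 0" --pt "-1 0 0 -0.008 0" --pt "-1 0 0 -0.012 0" --pt "-1 0 0 -0.014 0" --pt "-1 0 0 -0.014 0"

```text
time_s: 32.1
position: [0.507, -0.2919, 0.0309]
tcp_rot: [[-0.021, 1.0, 0.001], [1.0, 0.021, -0.001], [-0.001, 0.001, -1.0]]
force: [-0.5, 0.7, 9.9]
opening: 0.342
grasp_force: 30.0
```

Contact. Releasing with a limited opening, rising and clearing the view.

Call:
step_arm --pt "-0.1 0 0 0.002 0" --pt "0 0 0 0.002 0" --pt "0 0 0 0.002 0" --pt "0 0 0 0.002 0" --pt "0 0 0 0.05 0" --pt "0 0 0 0.15 0" --pt "0 0 0 0.3 0" --pt "0 0 0 0.5 0" --pt "0 0.1 0.2 0.6 0" --pt "0 0.1 0.4 0.6 0" --pt "0 0.1 0.6 0.6 0" --pt "0 0.1 0.8 0.6 0" --pt "0 0.1 1 0.6 0" --pt "0 0.1 1 0.6 0" --pt "0 0.1 1 0.6 0"

```text
time_s: 33.6
position: [0.5315, -0.0399, 0.1797]
tcp_rot: [[-0.025, 1.0, 0.0], [1.0, 0.025, -0.0], [-0.0, 0.0, -1.0]]
force: [0.8, -0.6, -0.1]
opening: 0.498
grasp_force: 0.0
```

Call:
step_arm --pt "0 0 0.2 0 0" --pt "0 0 0.4 0 0" --pt "0 0 0.6 0 0" --pt "0 0 0.8 0 0" --pt "0 0 0.9 0 0" --pt "0 0 0.9 0 0" --pt "0 0 0.9 0 0"

```text
time_s: 34.3
position: [0.5326, 0.1821, 0.1791]
tcp_rot: [[-0.021, 1.0, 0.001], [1.0, 0.021, -0.001], [-0.001, 0.001, -1.0]]
force: [0.5, -0.4, 1.1]
opening: 0.503
grasp_force: 0.0
```

```bash
python3 - <<'E'
from h import *
st();d=snap('top','t8');s=snap('side','s8')
cv2.imwrite('pics/fin.png',np.hstack([cv2.resize(s['color'][:,150:,::-1],(400,410)),cv2.resize(d['color'][120:270,90:490,::-1],(400,150))[:, :].repeat(1,0) if 0 else cv2.copyMakeBorder(cv2.resize(d['color'][170:270,360:500,::-1],(400,286)),0,124,0,0,cv2.BORDER_CONSTANT)]))
E
```

```text
t 34.3 pos [0.5326 0.1821 0.1791] yaw_y 1.2 z [ 0.001 -0.001 -1.   ] op 0.503 gf 0.0 F [ 0.5 -0.4  1.1] q [ 8. 29. 94. -0. 57.  6.]
```

View pics/fin.png

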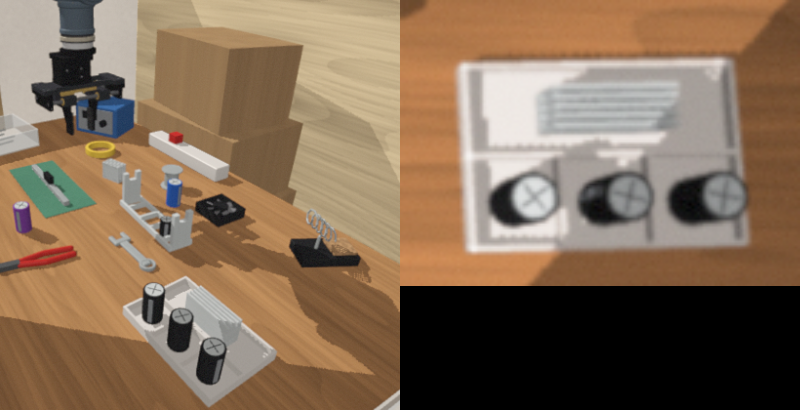

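The final picture shows the bar on the mat (side ~(48,185)) and three caps upright in the square compartments. The long sink is fins up in the long compartment, the look-alikes are untouched and the gripper is clear.

```bash
python3 -c "
from rig import *
print(hand_in())"
```

```text
the job is handed in; nothing more can be done
None
```

The kit is made up and handed in at about 34 s: the bar went onto the mat first, then the three tall capacitors and the long heat sink into the tray; the final pictures show all of them in place and the short capacitor still in its rack cell, and I moved neither look-alike (the short heat sink was not rechecked close up).

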